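Hold the hidden pivot bolt of the edger's work rest with the rest level

TASK

The pivot nut of the little bench edger has come loose and its work rest has sagged onto its stop. Reach down into the narrow gap between the bracket and the switch box, take hold of the hexagonal bolt head hidden behind the bracket, turn it until the rest plate is level, and finish still gripping the head there so that it cannot turn back, ready for me to tighten the nut in front. Do not touch the rest plate or the grinding wheel, and leave the toggle clip, lens, loupe and small steel screwdriver where they lie.

Things in the scene. Friction and masses are not known exactly. Their poses are not given: they have to be found in the camera images.
- edger: small bench edger (lens grinder) fixed to the worktop: grey base 225 mm (its x) by 285 mm (its y), top 20 mm up. Origin on the worktop under the machine; x to its back (away from the robot at yaw 0), y to its left, z up. At the left a grey motor lies along x (centre line y +60, z 100, radius 43, x -22 to +115 mm); at the right stand the bracket and, behind it, the switch box.
- bolt_head: dark hex head of the pivot bolt behind the bracket, 24 mm across flats, 14 mm long (x -7 to +7). Origin mid-hexagon on the bolt axis (edger frame -16, -75, +90 mm); x = bolt axis, away from the bracket. Two flats face +y and -y: with the rest sagged they stand upright, to be gripped from above, closing along y. At x -7 a 34 mm washer, at x -10 the bracket: centre wide fingers a few mm behind the hexagon's middle.
- bracket_top (a point): top of the steel bracket, middle of its thickness: an upright plate 8 mm thick (along the edger's x), 50 mm wide, its top rounded about the bolt, 115 mm above the worktop
- gap_middle (a point): middle of the open gap behind the bracket, at bolt height (90 mm up): 52 mm wide along the edger's x from the bracket's rear face to the level of the switch box's front; only the bolt head stands in it. It is open above and to the right, and clear for 90 mm to the left (motor)
- box_top (a point): centre of the switch box's black top, 70 mm up; the box is 62 mm (x) by 112 mm (y) and stands behind the gap
- rest_plate: steel work rest plate, 62 mm (x) by 50 mm (y), 5 mm thick, in front of the bracket between it and the wheel, on an arm keyed to the bolt. Origin at the centre of its upper face, z is the plate's upward normal: level when z is vertical. At the start it is sagged 0.42 rad (24 degrees), its wheel side (left, +y) low.
- rest_pivot (a joint): turn of bolt and rest together about the bolt axis: 0 sagged on the stop (the start), 0.42 rad plate level, end 0.75. Grows clockwise seen from the front (right-hand about the edger's +x): the plate's left side rises and a gripper on the head leans to the edger's right (-y). The rest's weight (0.08 to 0.15 N m; friction 0.02 N m) turns it back when the head is let go.
- wheel: white grinding wheel on the motor's front end, 110 mm across, 22 mm thick, origin at its centre (edger frame x -67, y +60, z +100 mm); does not turn
- toggle_clip: small metal toggle clip, 51x26x14 mm, lying on top of the switch box just behind the gap; origin under its centre; loose
- lens_a: clear lens, 56x61x5 mm, lying on the worktop at the right front; loose
- loupe: black watchmaker's loupe, 38 mm across, 30 mm high, on the worktop at the right; loose
- driver_steel: small steel precision screwdriver, 57x14x14 mm, on the worktop at the left front; loose

How it is judged:
By the outcome, as a careful person would: the job done as asked, in the order asked, and still so for the second after the job is handed in, while the arm keeps its last pose, push and grip.
It also fails if it takes over 32 s, if anything falls off the work surface, if the arm or the gripper's body presses on something with over 40 N, if the wrist force passes 120 N, or if a joint passes its speed limit or range.

ROBOT

A 7-joint arm with a two-finger parallel gripper is mounted at the origin on a cart in front of the work surface, level with it; the furniture and walls round the work are solid. World frame = base frame: x ahead of the robot, y to its left, z up, the work surface at z = 0. Lengths are in m, angles in rad, forces in N, time in s.
With the tool pointing down it reaches from about 0.425 to 0.925 m from the base axis. Payload 6.8 kg.
Tool frame: the origin (TCP) lies on the mounting face of the last link; the fingertips stand 173 mm ahead of it and the grasp point (between the pads) lies 155 mm ahead of it (grip_point_offset is the distance from the TCP to the grasp point, in m); x points along the fingers, z is the direction in which the jaws open and shut, and the axes are right-handed (so a half turn about x gives the same grasp; the last joint's range is limited). The gripper opens to 85 mm and grips with 20 to 120 N. Pads are 22 mm wide; open, the fingers measure 114 mm over their backs; the gripper's body (76 mm by 85 mm) begins 54 mm behind the grasp point. The pads swing forward as they close: fully open they stand 13 mm farther back than shut.
Start: joints at [1.042, 0.477, 0.022, 1.555, -0.011, 1.109, -0.083], TCP at [0.276, -0.616, 0.405] pointing down, gripper open.
Joint ranges: [-2.96, 2.96], [-0.34, 2.1], [-1.41, 1.46], [0.24, 2.44], [-1.37, 4.51], [0.17, 1.92], [-2.96, 2.96]. Speed limits (rad/s): [2.39, 2.39, 3.14, 3.14, 3.14, 3.14, 3.14].

INTERFACE

Orientations are given as a rotation vector (axis times angle).
In Python, from bench import * gives the robot as it stands. The module is installed in compiled form; this text tells all that it offers.
- The arm moves only by the tool servo_tool, never from a script. Its argument "motion" is a list of rows, each a list of 5 numbers: the shift along the tool's x, y, z in m, then the turn about the tool's x in degrees, then the gripper command: -1 is fully open, 1 is shut, values between are in proportion. In form: [[dx, dy, dz, turn, fingers], ...]. A call has 1 to 8 rows; each row is the pose to reach, as a shift and turn from the pose measured when the call began, along the tool's axes at that moment; what a row does not reach only later rows make up. A row lasts 1/10 s, in which the tool goes at most 50 mm and 8.59 degrees, less where a joint would pass 70% of its speed; a pose out of reach is approached as far as the arm can. A call with a gripper value outside its range is refused whole. The fingers move at their own pace and stop on an object; "force" is the grip in N (left out, the last holds). Time passes only in rows, so rows that repeat a pose let the fingers close. It gives the time, the measured TCP pose, the force and the opening at its end, in the units of the state.
- get_obs(): the state, without advancing time (a new reading comes with each control period).
- grab_frame(name): name is "side" or "top"; returns the picture (384x512x3 uint8, red, green, blue); there is no depth.
- camera_params(name): a dict with "mtx" (3x3 intrinsics, pixels), "world_to_cam" (4x4, takes a point from world to camera coordinates). Camera axes: x right, y down, z forward; pixel columns grow to the right and rows downward; lengths in m; the calibration is good to about 2 mm. A picture is of the moment at which its call begins. camera_params takes no time and is no camera call.
- hand_in(): hands the job in, once; it reports no verdict.
The state is a dict: "clock": time; "joints": joint angles; "qvel": joint speeds; "tau": joint torques, N m; "tcp_pos": TCP position; "orientation": TCP orientation; "contact_force": force on the tool from outside, world axes, zero at the start; "moment": the same for the moment, N m; "grip_width": finger opening in m.
Only numpy, scipy, OpenCV 4.12 (cv2) and the standard library are available. Lean on these libraries where they do the work, as an engineer would, in place of code of your own. Each camera call takes 0.05 s, during which the arm holds its last target. There are 200 camera calls.

## Working session

There is one attempt and no reset: what is moved stays moved. The work goes in short steps, Python scripts to look and compute and a tool call to move; the robot and the scene stay as the last step left them, time stands still between calls to the robot, and variables do not carry over. Pictures are saved under pics/ and viewed, about 8 in all and at most 12, crops included, and the job is handed in when it is done.

Besides the shell and the picture viewer there is one more tool, called after ">>>" as name([rows], argument=value, ...), one row to a line, values as JSON. servo_tool: Moves the arm, as the interface text tells. Its arguments: {"type":"object","properties":{"motion":{"type":"array","items":{"type":"array","items":{"type":"number"}}},"force":{"type":"number"}},"required":["motion"]}

```bash
mkdir -p pics
python3 - <<'E'
from bench import *
import cv2,numpy as np
print(get_obs())
for n in("side","top"):
    im=grab_frame(n); cv2.imwrite(f"pics/{n}0.png",im[:,:,::-1]); cv2.imwrite(f"pics/{n}0b.png",cv2.resize(im[:,:,::-1],(800,600),interpolation=cv2.INTER_CUBIC))
    print(n,camera_params(n))
E
```

```text
{'clock': 0.0, 'joints': array([ 1.04187571,  0.47783502,  0.022333  ,  1.55643264, -0.01149942,
        1.10928639, -0.08308045]), 'qvel': array([-9.35212985e-04, -1.66699283e-04,  5.22390377e-05, -4.34989834e-04,
        6.50950938e-04,  2.57767045e-04,  5.35609038e-04]), 'tau': array([-5.12943006e-04, -5.96452010e+01,  1.60787769e+00, -2.81195533e+01,
        1.24394751e-02,  9.34407057e-03,  7.05484652e-06]), 'tcp_pos': array([ 0.27564863, -0.61586289,  0.40370982]), 'orientation': array([ 0.89477947,  1.38104777, -0.89333054]), 'contact_force': array([-0.07076158,  0.19193601, -0.10935049]), 'moment': array([ 0.02293245, -0.0328353 ,  0.01744363]), 'grip_width': 0.08558036541252692}
side {'mtx': array([[473.49531813,   0.        , 253.98506521],
       [  0.        , 473.49531813, 188.79129503],
       [  0.        ,   0.        ,   1.        ]]), 'world_to_cam': array([[-0.99719259, -0.07313179,  0.01608366,  0.49490468],
       [-0.05874441,  0.63086226, -0.77366782,  0.16189764],
       [ 0.04643314, -0.77244064, -0.63338726,  1.20929113],
       [ 0.        ,  0.        ,  0.        ,  1.        ]])}
top {'mtx': array([[459.13517781,   0.        , 263.73995146],
       [  0.        , 459.13517781, 197.80097349],
       [  0.        ,   0.        ,   1.        ]]), 'world_to_cam': array([[ 0.01724816, -0.99981666,  0.00831501, -0.09693836],
       [-0.99725989, -0.01780122, -0.07180414,  0.5061895 ],
       [ 0.07193899, -0.00705374, -0.99738409,  1.3805577 ],
       [ 0.        ,  0.        ,  0.        ,  1.        ]])}
```

View pics/side0b.png

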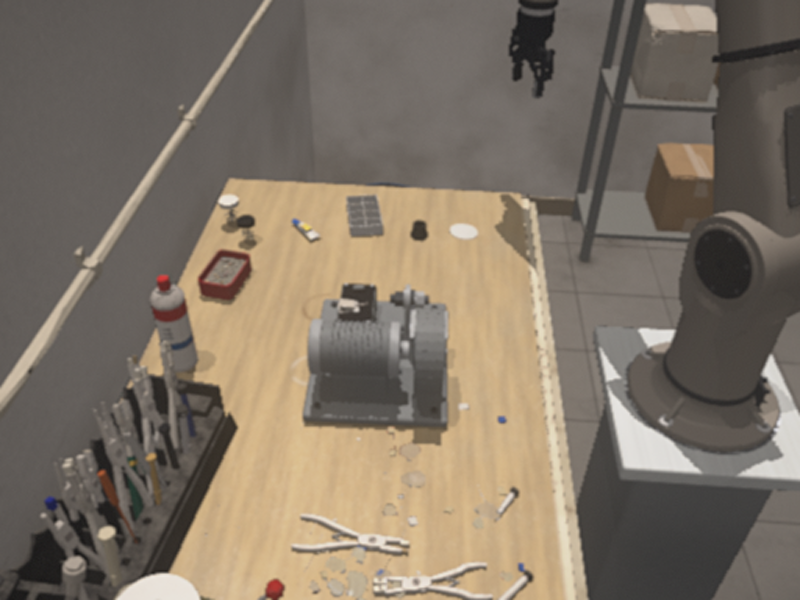

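View pics/top0b.png

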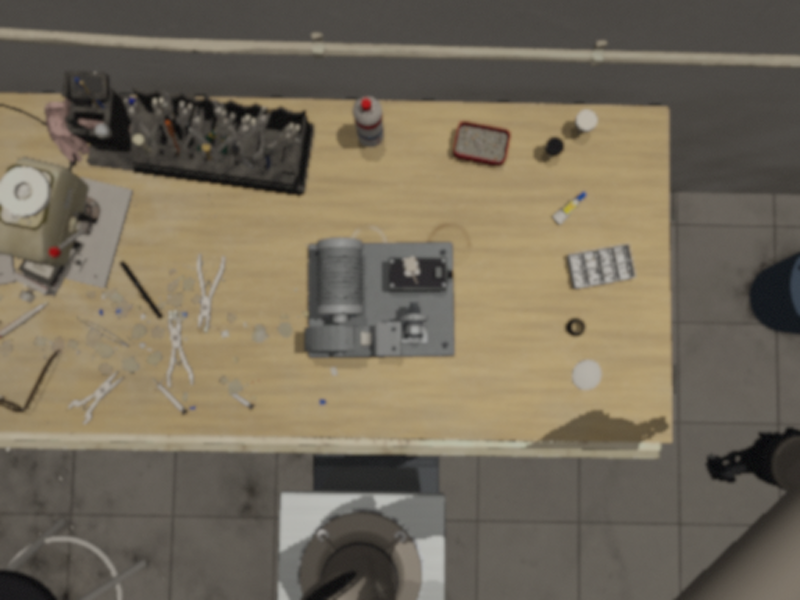

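The side view shows the edger around (380,360). In the top view it spans (305–455, 240–357), at yaw near 0. I'll enlarge both.

Run:
```python
import cv2,numpy as np
a=cv2.imread("pics/top0.png")[146:236,192:296]; b=cv2.imread("pics/side0.png")[176:276,190:294]
cv2.imwrite("pics/c_top.png",cv2.resize(a,None,fx=6.5,fy=6.5,interpolation=cv2.INTER_CUBIC))
cv2.imwrite("pics/c_side.png",cv2.resize(b,None,fx=6,fy=6,interpolation=cv2.INTER_CUBIC))
```

```text
(no output)
```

View pics/c_top.png

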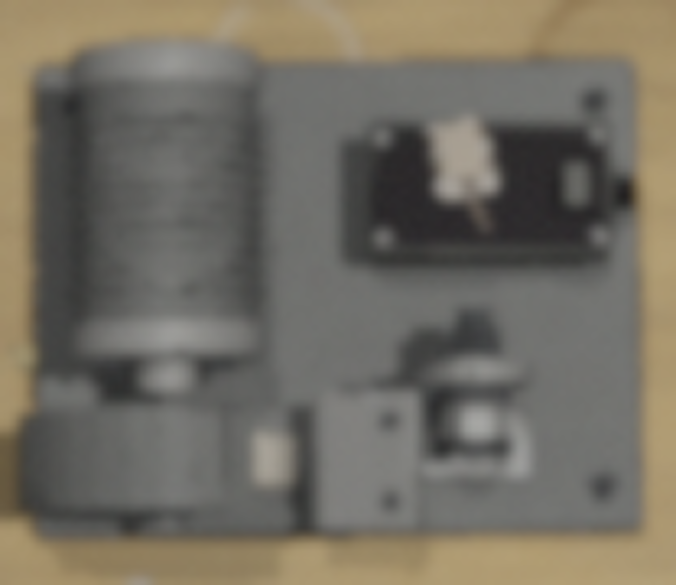

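View pics/c_side.png

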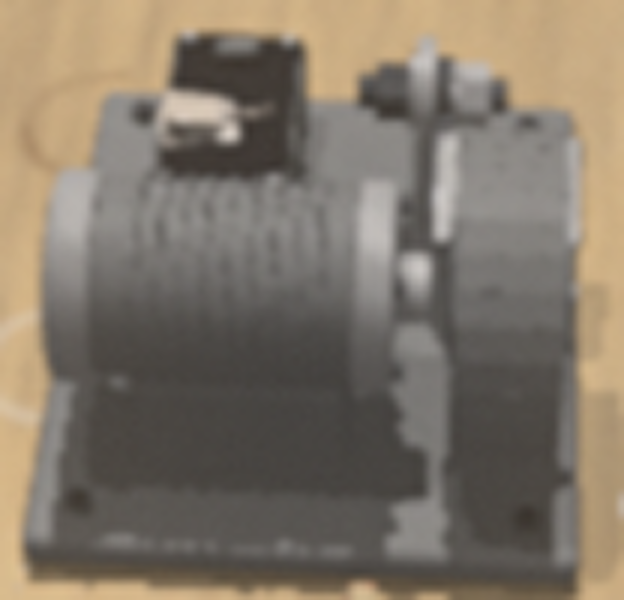

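```bash
cat > fit.py <<'E'
from bench import *
import numpy as np
from scipy.optimize import least_squares
C={n:camera_params(n) for n in("side","top")}
def proj(n,P):
    c=C[n]; q=np.c_[P,np.ones(len(P))]@c["world_to_cam"].T; q=q[:,:3]@c["mtx"].T; return q[:,:2]/q[:,2:]
def ed(p,P):  # edger -> world
    c,s=np.cos(p[2]),np.sin(p[2]); P=np.asarray(P,float)
    return np.c_[p[0]+c*P[:,0]-s*P[:,1],p[1]+s*P[:,0]+c*P[:,1],P[:,2]]
E
python3 - <<'E'
from fit import *
T=lambda a:np.array(a,float)/6.5+[192,146]-.42
S=lambda a:np.array(a,float)/6+[190,176]-.42
def items(p):
    bx,by,qy=p[3:]
    return [("top",[[bx+.1125,by+.1425,.02],[bx+.1125,by-.1425,.02],[bx-.1125,by-.1425,.02]],T([[36,66],[636,60],[640,528]])),
     ("top",[[.088,qy+.056,.07],[.088,qy-.056,.07],[.026,qy-.056,.07],[.026,qy+.056,.07]],T([[366,122],[608,122],[608,250],[366,252]])),
     ("top",[[-.030,-.075,.115],[-.016,-.075,.102]],T([[474,364],[475,330]])),
     ("side",[[-.030,-.075,.115],[-.016,-.075,.09]],S([[428,40],[385,90]])),
     ("side",[[bx-.1125,by+.1425,.02],[bx+.1125,by+.1425,.02]],S([[578,563],[28,548]]))]
def res(p): return np.concatenate([(proj(n,ed(p,P))-m).ravel() for n,P,m in items(p)])
r=least_squares(res,[.62,-.1,.03,0,0,-.06],loss="soft_l1",x_scale=.01)
print(np.round(r.x,4)); 
for n,P,m in items(r.x): print(n,np.round((proj(n,ed(r.x,P))-m),1).tolist())
print("bolt",ed(r.x,[[-.016,-.075,.09]]))
E
```

```text
[ 0.516  -0.0154  0.0321  0.0097 -0.0107 -0.0811]
top [[-0.7, -0.3], [0.0, -0.6], [0.8, 0.9]]
top [[-0.5, -0.9], [0.2, -1.4], [0.6, -0.2], [-0.3, 0.0]]
top [[0.6, 0.6], [0.3, 1.3]]
side [[-0.6, 1.4], [1.0, 0.3]]
side [[1.3, 0.7], [-1.1, -0.8]]
bolt [[ 0.50242062 -0.09085201  0.09      ]]
```

Residuals are about 1 px, so the pose is good enough to move above the gap and check there. Next I work out the tool-frame shift.

```bash
cat > go.py <<'E'
from fit import *
from scipy.spatial.transform import Rotation as R
P=[.516,-.0154,.0321]
def rep(target=None):
    o=get_obs(); M=R.from_rotvec(o["orientation"]).as_matrix()
    print("t",round(o["clock"],2),"tcp",o["tcp_pos"].round(4),"F",o["contact_force"].round(1),"M",o["moment"].round(2),"w",round(o["grip_width"],4))
    print("axes x",M[:,0].round(4),"y",M[:,1].round(4),"z",M[:,2].round(4)); print("q",o["joints"].round(3))
    ye=np.array([-np.sin(P[2]),np.cos(P[2]),0]); 
    z=M[:,2]; a=[np.degrees(np.arctan2(np.dot(M[:,0],np.cross(z,s*ye)),np.dot(z,s*ye))) for s in(1,-1)]
    print("turn",np.round(a,2))
    g=o["tcp_pos"]+.155*M[:,0]; print("grip",g.round(4))
    xe=np.array([np.cos(P[2]),np.sin(P[2]),0]); print("lean deg to -y",np.degrees(np.arcsin(np.dot(M[:,0],ye))).round(2),"pitch +x",np.degrees(np.arcsin(np.dot(M[:,0],xe))).round(2))
    if target is not None: print("shift",(M.T@(np.array(target)-g)).round(4))
    return o,M,g
E
python3 -c "
from go import *
t=ed(P,[[-.008,-.075,.16+.03]])[0]; print(t); rep(t)"
```

```text
[ 0.51041121 -0.09061812  0.19      ]
t 0.1 tcp [ 0.2756 -0.6159  0.4038] F [-0.5  0.2  0.1] M [ 0.01  0.04 -0.02] w 0.0858
axes x [-8.0e-04  1.4e-03 -1.0e+00] y [ 9.127e-01  4.085e-01 -2.000e-04] z [ 0.4085 -0.9127 -0.0016]
q [ 1.042  0.478  0.022  1.556 -0.011  1.109 -0.083]
turn [-157.73   22.27]
grip [ 0.2755 -0.6157  0.2488]
lean deg to -y 0.08 pitch +x -0.04
shift [ 0.0594  0.4289 -0.3832]
```

>>> servo_tool([
  [0, 0.03, -0.027, 3, -1],
  [0, 0.065, -0.058, 6, -1],
  [0, 0.1, -0.09, 9, -1],
  [0, 0.135, -0.121, 12, -1],
  [0, 0.17, -0.152, 15, -1],
  [0, 0.205, -0.183, 18, -1],
  [0, 0.24, -0.214, 21, -1],
  [0, 0.27, -0.241, 22.3, -1],
])

```text
clock: 0.9
tcp_pos: [0.4243, -0.283, 0.404]
orientation: [1.187, 1.226, -1.186]
contact_force: [0.2, -0.4, 0.8]
grip_width: 0.0853
```

```bash
python3 -c "
from go import *
t=ed(P,[[-.008,-.075,.16+.03]])[0]; rep(t)"
```

```text
t 0.9 tcp [ 0.4243 -0.283   0.404 ] F [ 0.2 -0.4  0.8] M [-0.02 -0.01 -0.06] w 0.0853
axes x [-0.001   0.0019 -1.    ] y [ 9.995e-01  3.130e-02 -9.000e-04] z [ 0.0313 -0.9995 -0.0019]
q [ 0.527  0.21  -0.069  1.941  0.016  0.993 -1.089]
turn [ 1.7996e+02 -4.0000e-02]
grip [ 0.4241 -0.2827  0.249 ]
lean deg to -y 0.11 pitch +x -0.05
shift [ 0.0593  0.0923 -0.1892]
```

>>> servo_tool([
  [0, 0.015, -0.03, 0, -1],
  [0, 0.035, -0.07, 0, -1],
  [0, 0.055, -0.11, 0, -1],
  [0, 0.075, -0.15, 0, -1],
  [0.01, 0.088, -0.18, 0, -1],
  [0.025, 0.0923, -0.1892, 0, -1],
  [0.04, 0.0923, -0.1892, 0, -1],
  [0.04, 0.0923, -0.1892, 0, -1],
])

```text
clock: 1.7
tcp_pos: [0.5098, -0.0904, 0.3622]
orientation: [1.185, 1.23, -1.188]
contact_force: [-1.0, 0.2, -0.3]
grip_width: 0.0853
```

```bash
python3 -c "
from go import *
t=ed(P,[[-.008,-.075,.095]])[0]; rep(t)
import cv2
s=grab_frame('side')[:,:,::-1]; u=grab_frame('top')[:,:,::-1]
cv2.imwrite('pics/s1.png',s); cv2.imwrite('pics/t1.png',u)
f=lambda a,k:cv2.resize(a,None,fx=k,fy=k,interpolation=cv2.INTER_CUBIC)
cv2.imwrite('pics/m1.png',np.hstack([f(s[140:240,210:300],4.4),f(u[140:240,210:300],4.4)]))
"
```

```text
t 1.7 tcp [ 0.5098 -0.0904  0.3622] F [-1.   0.2 -0.3] M [-0.01 -0.01  0.05] w 0.0853
axes x [-0.0054  0.0024 -1.    ] y [ 0.9995  0.0324 -0.0054] z [ 0.0324 -0.9995 -0.0026]
q [ 0.227  0.279 -0.202  1.959  0.067  0.915 -1.548]
turn [-1.7998e+02  2.0000e-02]
grip [ 0.5089 -0.0901  0.2072]
lean deg to -y 0.15 pitch +x -0.31
shift [0.1122 0.0021 0.0009]
```

View pics/m1.png

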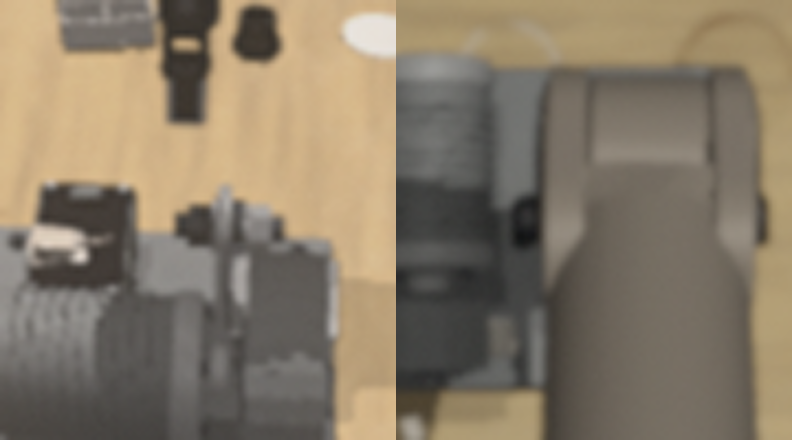

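```bash
python3 -c "
from go import *
o,M,g=rep()
f=lambda W:((proj('side',np.array(W))-[210,140]+.4)*4.4).round(0).tolist()
for d in(.160,.173): print('tip L',d,f([o['tcp_pos']+M@[d,s*.011,-.045] for s in(1,-1)]))
print('hex L flat',f(ed(P,[[x,-.063,z] for x in(-.023,-.009) for z in(.083,.097)])))
print('hex top',f(ed(P,[[x,-.075,.104] for x in(-.023,-.009)])))
print('brk top',f(ed(P,[[x,-.075,.115] for x in(-.034,-.026)])))
print('brk left',f(ed(P,[[x,-.05,.09] for x in(-.034,-.026)])))
print('box top front',f(ed(P,[[.026,-.081+s*.056,.07] for s in(1,-1)])), f(ed(P,[[.088,-.081+s*.056,.07] for s in(1,-1)])))
"
```

```text
t 1.8 tcp [ 0.5104 -0.0913  0.3643] F [0.  0.5 0.8] M [-0.    0.04  0.02] w 0.0856
axes x [-0.0019  0.0019 -1.    ] y [ 0.9995  0.0307 -0.0018] z [ 0.0307 -0.9995 -0.0019]
q [ 0.228  0.277 -0.202  1.957  0.067  0.916 -1.548]
turn [ 1.7992e+02 -8.0000e-02]
grip [ 0.5101 -0.091   0.2093]
lean deg to -y 0.11 pitch +x -0.1
tip L 0.16 [[165.0, 115.0], [205.0, 116.0]]
tip L 0.173 [[165.0, 134.0], [204.0, 135.0]]
hex L flat [[209.0, 248.0], [210.0, 230.0], [186.0, 247.0], [186.0, 229.0]]
hex top [[211.0, 208.0], [187.0, 207.0]]
brk top [[230.0, 194.0], [216.0, 194.0]]
brk left [[227.0, 254.0], [214.0, 253.0]]
box top front [[123.0, 303.0], [135.0, 185.0]] [[18.0, 299.0], [37.0, 181.0]]
```

```bash
python3 -c "
import cv2
a=cv2.imread('pics/s1.png')[160:210,215:275]
cv2.imwrite('pics/m2.png',cv2.resize(a,None,fx=12,fy=12,interpolation=cv2.INTER_LINEAR))"
```

```text
(no output)
```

View pics/m2.png

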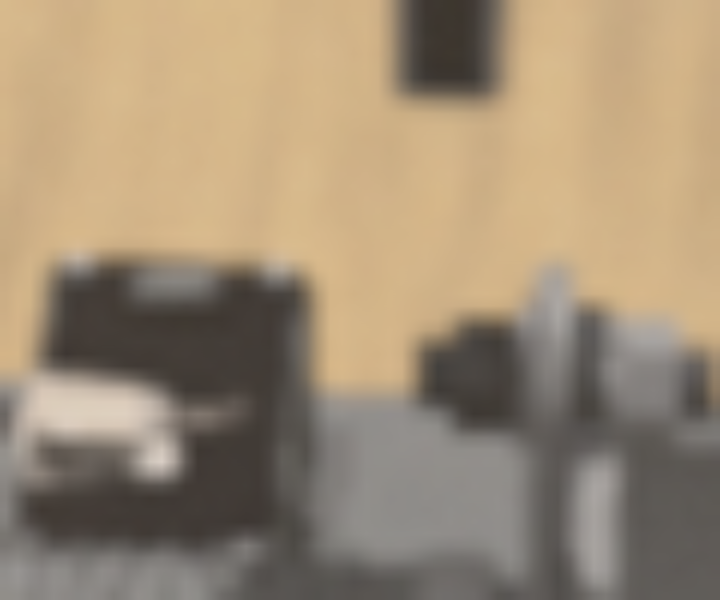

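The side view shows the left fingertip (columns 400–497), hex (455–520) and bracket (530–575). All three agree with the prediction to about 1 mm, so I descend straight down.

>>> servo_tool([
  [0.015, 0, -0.0005, 0, -1],
  [0.035, 0, -0.0005, 0, -1],
  [0.055, 0, -0.0005, 0, -1],
  [0.075, 0, -0.0005, 0, -1],
  [0.095, 0, -0.0005, 0, -1],
  [0.11, 0, -0.0005, 0, -1],
  [0.12, 0, -0.0005, 0, -1],
  [0.12, 0, -0.0005, 0, -1],
])

```text
clock: 2.6
tcp_pos: [0.51, -0.0909, 0.2437]
orientation: [1.187, 1.227, -1.188]
contact_force: [-0.0, 0.0, -1.0]
grip_width: 0.0853
```

```bash
python3 -c "
from go import *
t=ed(P,[[-.008,-.075,.09]])[0]; rep(t)
import cv2
s=grab_frame('side')[:,:,::-1]; cv2.imwrite('pics/s2.png',s)
cv2.imwrite('pics/m3.png',cv2.resize(s[150:210,215:285],None,fx=10,fy=10,interpolation=cv2.INTER_LINEAR))
"
```

```text
t 2.6 tcp [ 0.51   -0.0909  0.2437] F [-0.  0. -1.] M [0.02 0.02 0.  ] w 0.0853
axes x [-0.0032  0.0019 -1.    ] y [ 0.9995  0.03   -0.0032] z [ 0.03   -0.9995 -0.002 ]
q [ 0.203  0.45  -0.181  2.048  0.125  0.657 -1.6  ]
turn [ 1.7988e+02 -1.2000e-01]
grip [ 0.5095 -0.0906  0.0887]
lean deg to -y 0.12 pitch +x -0.18
shift [-0.0013  0.0009 -0.    ]
```

View pics/m3.png

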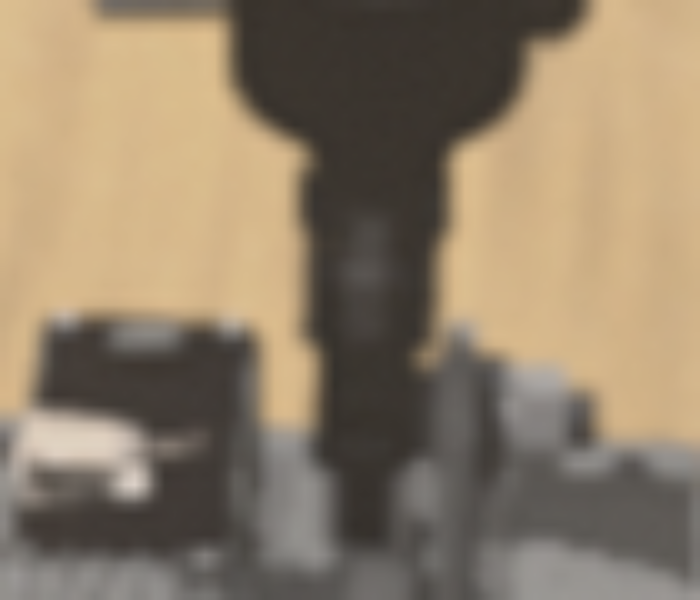

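The fingers straddle the head, with the knuckle at columns 310–440 clear of the bracket at 443 and beyond. Closing now.

>>> servo_tool([
  [0, 0, 0, 0, 0],
  [0, 0, 0, 0, 0.3],
  [0, 0, 0, 0, 1],
  [0, 0, 0, 0, 1],
  [0, 0, 0, 0, 1],
  [0, 0, 0, 0, 1],
  [0, 0, 0, 0, 1],
  [0, 0, 0, 0, 1],
], force=110)

```text
clock: 3.45
tcp_pos: [0.5105, -0.0912, 0.2452]
orientation: [1.187, 1.225, -1.188]
contact_force: [-0.7, -0.0, 6.6]
grip_width: 0.0212
```

```bash
python3 -c "
from go import *
rep()"
```

```text
t 3.45 tcp [ 0.5105 -0.0912  0.2452] F [-0.7 -0.   6.6] M [-0.23  0.42  0.01] w 0.0212
axes x [-0.0014  0.0012 -1.    ] y [ 0.9996  0.0299 -0.0014] z [ 0.0299 -0.9996 -0.0012]
q [ 0.204  0.448 -0.181  2.046  0.126  0.659 -1.6  ]
turn [ 1.7987e+02 -1.3000e-01]
grip [ 0.5102 -0.091   0.0902]
lean deg to -y 0.07 pitch +x -0.08
```

>>> servo_tool([
  [0, 0, 0.004, 0, 1],
  [0, 0, 0.008, 0, 1],
  [0, 0, 0.012, 0, 1],
  [0, 0, 0.012, 0, 1],
])

```text
clock: 3.85
tcp_pos: [0.5108, -0.0934, 0.2452]
orientation: [1.189, 1.239, -1.177]
contact_force: [-4.0, 30.1, 7.7]
grip_width: 0.0213
```

```bash
python3 -c "
from go import *
rep()"
```

```text
t 3.85 tcp [ 0.5108 -0.0934  0.2452] F [-4.  30.1  7.7] M [ 6.21  0.95 -0.43] w 0.0213
axes x [-0.0037  0.0133 -0.9999] y [ 0.9993  0.0378 -0.0032] z [ 0.0378 -0.9992 -0.0134]
q [ 0.22   0.451 -0.192  2.043  0.114  0.663 -1.576]
turn [-179.67    0.33]
grip [ 0.5102 -0.0913  0.0902]
lean deg to -y 0.77 pitch +x -0.19
```

Pulling sideways makes the tool lean about the bolt (0.7° at 30 N). Each call starts from the measured pose, so the lean adds up call by call.

>>> servo_tool([
  [0, 0, 0.008, 0, 1],
  [0, 0, 0.016, 0, 1],
  [0, 0, 0.024, 0, 1],
  [0, 0, 0.024, 0, 1],
])

```text
clock: 4.25
tcp_pos: [0.5118, -0.0975, 0.245]
orientation: [1.194, 1.268, -1.158]
contact_force: [-9.2, 61.8, 16.8]
grip_width: 0.0213
```

>>> servo_tool([
  [0, 0, 0.008, 0, 1],
  [0, 0, 0.016, 0, 1],
  [0, 0, 0.024, 0, 1],
  [0, 0, 0.024, 0, 1],
])

```text
clock: 4.65
tcp_pos: [0.5129, -0.1015, 0.2447]
orientation: [1.2, 1.298, -1.139]
contact_force: [-11.0, 61.8, 22.7]
grip_width: 0.0214
```

```bash
python3 -c "
from go import *
rep()"
```

```text
t 4.65 tcp [ 0.5129 -0.1015  0.2447] F [-11.   61.8  22.7] M [12.98  2.43 -1.45] w 0.0214
axes x [-0.0166  0.0638 -0.9978] y [ 0.9977  0.067  -0.0123] z [ 0.0661 -0.9957 -0.0647]
q [ 0.283  0.465 -0.234  2.024  0.066  0.686 -1.484]
turn [-177.99    2.01]
grip [ 0.5103 -0.0916  0.09  ]
lean deg to -y 3.68 pitch +x -0.83
```

>>> servo_tool([
  [0, -0.002, 0.009, 0.5, 1],
  [0, -0.004, 0.018, 1, 1],
  [0, -0.006, 0.028, 1.5, 1],
  [0, -0.006, 0.028, 1.5, 1],
])

```text
clock: 5.05
tcp_pos: [0.5125, -0.1062, 0.2444]
orientation: [1.228, 1.314, -1.129]
contact_force: [4.2, 72.0, 12.3]
grip_width: 0.0218
```

>>> servo_tool([
  [0, -0.002, 0.009, 0.5, 1],
  [0, -0.004, 0.018, 1, 1],
  [0, -0.006, 0.028, 1.5, 1],
  [0, -0.006, 0.028, 1.5, 1],
])

```text
clock: 5.45
tcp_pos: [0.5122, -0.1108, 0.2439]
orientation: [1.256, 1.33, -1.118]
contact_force: [3.3, 73.3, 15.0]
grip_width: 0.0212
```

```bash
python3 -c "
from go import *
rep()"
```

```text
t 5.45 tcp [ 0.5122 -0.1108  0.2439] F [ 3.3 73.3 15. ] M [15.1  -0.67 -1.32] w 0.0212
axes x [-0.0132  0.1228 -0.9923] y [ 0.9987  0.051  -0.007 ] z [ 0.0498 -0.9911 -0.1233]
q [ 3.470e-01  4.750e-01 -2.700e-01  2.016e+00  2.000e-03  6.920e-01
 -1.418e+00]
turn [-178.91    1.09]
grip [ 0.5102 -0.0918  0.0901]
lean deg to -y 7.08 pitch +x -0.53
```

>>> servo_tool([
  [0, -0.002, 0.009, 0.5, 1],
  [0, -0.004, 0.018, 1, 1],
  [0, -0.006, 0.028, 1.5, 1],
  [0, -0.006, 0.028, 1.5, 1],
])

```text
clock: 5.85
tcp_pos: [0.5121, -0.1155, 0.2433]
orientation: [1.284, 1.348, -1.107]
contact_force: [4.2, 75.0, 19.8]
grip_width: 0.0212
```

>>> servo_tool([
  [0, -0.002, 0.009, 0.5, 1],
  [0, -0.004, 0.018, 1, 1],
  [0, -0.006, 0.028, 1.5, 1],
  [0, -0.006, 0.028, 1.5, 1],
])

```text
clock: 6.25
tcp_pos: [0.512, -0.1201, 0.2424]
orientation: [1.311, 1.366, -1.096]
contact_force: [5.0, 73.9, 25.7]
grip_width: 0.0213
```

>>> servo_tool([
  [0, -0.002, 0.009, 0.5, 1],
  [0, -0.004, 0.018, 1, 1],
  [0, -0.006, 0.028, 1.5, 1],
  [0, -0.006, 0.028, 1.5, 1],
])

```text
clock: 6.65
tcp_pos: [0.512, -0.1248, 0.2415]
orientation: [1.337, 1.385, -1.085]
contact_force: [5.5, 72.2, 29.5]
grip_width: 0.0212
```

```bash
python3 -c "
from go import *
rep()"
```

```text
t 6.65 tcp [ 0.512  -0.1248  0.2415] F [ 5.5 72.2 29.5] M [15.61 -0.75 -0.83] w 0.0212
axes x [-0.0121  0.2115 -0.9773] y [ 0.9995  0.0304 -0.0058] z [ 0.0285 -0.9769 -0.2117]
q [ 0.438  0.497 -0.322  1.999 -0.088  0.713 -1.324]
turn [ 1.799e+02 -1.000e-01]
grip [ 0.5101 -0.092   0.09  ]
lean deg to -y 12.22 pitch +x -0.3
```

>>> servo_tool([
  [0, -0.002, 0.009, 0.3, 1],
  [0, -0.004, 0.018, 0.6, 1],
  [0, -0.006, 0.028, 0.9, 1],
  [0, -0.006, 0.028, 0.9, 1],
])

```text
clock: 7.05
tcp_pos: [0.5121, -0.1293, 0.2404]
orientation: [1.356, 1.409, -1.065]
contact_force: [5.3, 71.2, 34.2]
grip_width: 0.0212
```

>>> servo_tool([
  [0, -0.002, 0.009, 0.3, 1],
  [0, -0.004, 0.018, 0.6, 1],
  [0, -0.006, 0.028, 0.9, 1],
  [0, -0.006, 0.028, 0.9, 1],
])

```text
clock: 7.45
tcp_pos: [0.5123, -0.134, 0.2391]
orientation: [1.376, 1.433, -1.046]
contact_force: [4.4, 70.0, 39.0]
grip_width: 0.0208
```

>>> servo_tool([
  [0, -0.002, 0.009, 0.3, 1],
  [0, -0.004, 0.018, 0.6, 1],
  [0, -0.006, 0.028, 0.9, 1],
  [0, -0.006, 0.028, 0.9, 1],
])

```text
clock: 7.85
tcp_pos: [0.5127, -0.1386, 0.2376]
orientation: [1.395, 1.458, -1.027]
contact_force: [3.8, 68.3, 44.5]
grip_width: 0.0214
```

```bash
python3 -c "
from go import *
rep()
import cv2
s=grab_frame('side')[:,:,::-1]; u=grab_frame('top')[:,:,::-1]
cv2.imwrite('pics/s3.png',s); cv2.imwrite('pics/t3.png',u)
f=lambda a,k:cv2.resize(a,None,fx=k,fy=k,interpolation=cv2.INTER_CUBIC)
cv2.imwrite('pics/m4.png',np.hstack([f(s[140:260,205:295],4.4),f(u[130:250,190:280],4.4)]))
"
```

```text
t 7.85 tcp [ 0.5127 -0.1386  0.2376] F [ 3.8 68.3 44.5] M [15.8  -0.24 -1.11] w 0.0214
axes x [-0.0166  0.3016 -0.9533] y [ 0.9992  0.0403 -0.0047] z [ 0.037  -0.9526 -0.302 ]
q [ 0.528  0.53  -0.376  1.976 -0.162  0.751 -1.216]
turn [-179.51    0.49]
grip [ 0.5102 -0.0919  0.0898]
lean deg to -y 17.57 pitch +x -0.4
```

View pics/m4.png

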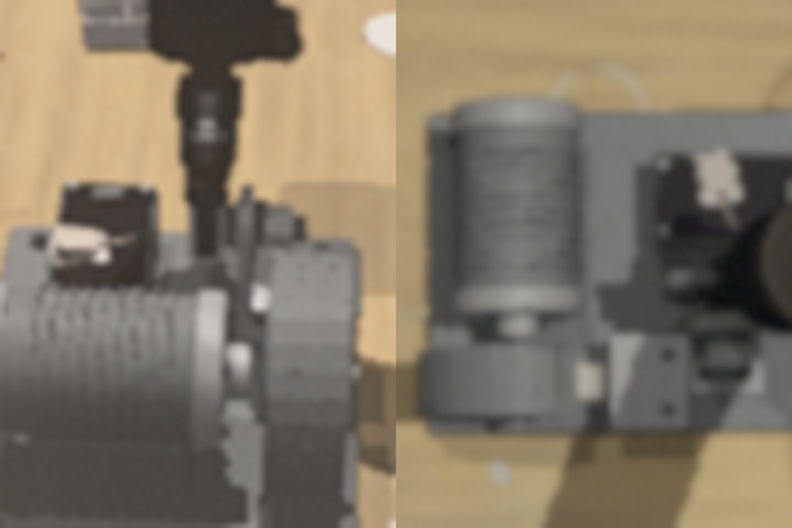

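The plate in the top view is now wider (columns 610–687), so it is rising with the head. The clip hasn't moved.

>>> servo_tool([
  [0, -0.002, 0.009, 0.4, 1],
  [0, -0.005, 0.018, 0.8, 1],
  [0, -0.007, 0.028, 1.2, 1],
  [0, -0.007, 0.028, 1.2, 1],
])

```text
clock: 8.35
tcp_pos: [0.5129, -0.1432, 0.2361]
orientation: [1.418, 1.48, -1.011]
contact_force: [6.2, 66.8, 45.8]
grip_width: 0.0212
```

>>> servo_tool([
  [0, -0.002, 0.009, 0.4, 1],
  [0, -0.005, 0.018, 0.8, 1],
  [0, -0.007, 0.028, 1.2, 1],
  [0, -0.007, 0.028, 1.2, 1],
])

```text
clock: 8.75
tcp_pos: [0.5132, -0.1479, 0.2343]
orientation: [1.442, 1.503, -0.995]
contact_force: [5.6, 65.5, 50.5]
grip_width: 0.021
```

>>> servo_tool([
  [0, -0.002, 0.009, 0.4, 1],
  [0, -0.005, 0.018, 0.8, 1],
  [0, -0.007, 0.027, 1.2, 1],
  [0, -0.007, 0.027, 1.2, 1],
])

```text
clock: 9.15
tcp_pos: [0.5135, -0.1524, 0.2324]
orientation: [1.465, 1.526, -0.979]
contact_force: [6.2, 61.0, 52.1]
grip_width: 0.0212
```

>>> servo_tool([
  [0, 0, 0, 0, 1],
  [0, 0, 0, 0, 1],
  [0, 0, 0, 0, 1],
])

```text
clock: 9.45
tcp_pos: [0.5136, -0.1519, 0.2328]
orientation: [1.466, 1.527, -0.979]
contact_force: [0.2, 6.7, 5.0]
grip_width: 0.0212
```

```bash
python3 -c "
from go import *
rep()"
```

```text
t 9.45 tcp [ 0.5136 -0.1519  0.2328] F [0.2 6.7 5. ] M [ 1.07 -0.19  0.  ] w 0.0212
axes x [-0.0218  0.3917 -0.9198] y [ 0.9994  0.0345 -0.009 ] z [ 0.0282 -0.9194 -0.3922]
q [ 0.604  0.567 -0.419  1.95  -0.232  0.796 -1.133]
turn [-1.7985e+02  1.5000e-01]
grip [ 0.5102 -0.0912  0.0902]
lean deg to -y 23.09 pitch +x -0.53
```

>>> servo_tool([
  [0, -0.001, 0.006, 0.3, 1],
  [0, -0.002, 0.012, 0.5, 1],
  [0, -0.004, 0.016, 0.7, 1],
  [0, -0.004, 0.016, 0.7, 1],
])

```text
clock: 9.85
tcp_pos: [0.5137, -0.155, 0.2313]
orientation: [1.481, 1.54, -0.97]
contact_force: [4.4, 37.3, 32.8]
grip_width: 0.0212
```

>>> servo_tool([
  [0, 0, 0, 0, 1],
  [0, 0, 0, 0, 1],
  [0, 0, 0, 0, 1],
  [0, 0, 0, 0, 1],
])

```text
clock: 10.25
tcp_pos: [0.5138, -0.1548, 0.2315]
orientation: [1.482, 1.541, -0.97]
contact_force: [0.6, 6.3, 4.7]
grip_width: 0.0213
```

```bash
python3 -c "
from go import *
rep()
import cv2
s=grab_frame('side')[:,:,::-1]; u=grab_frame('top')[:,:,::-1]
cv2.imwrite('pics/s4.png',s); cv2.imwrite('pics/t4.png',u)
f=lambda a,k:cv2.resize(a,None,fx=k,fy=k,interpolation=cv2.INTER_CUBIC)
cv2.imwrite('pics/m5.png',f(u[190:236,226:286],13))
# predicted level plate: pivot through bolt axis; rotate initial plate appearance
rep()"
```

```text
t 10.25 tcp [ 0.5138 -0.1548  0.2315] F [0.6 6.3 4.7] M [ 1.16 -0.24  0.08] w 0.0213
axes x [-0.0229  0.4104 -0.9116] y [ 0.9994  0.0315 -0.0109] z [ 0.0243 -0.9114 -0.4109]
q [ 0.619  0.576 -0.427  1.945 -0.246  0.806 -1.118]
turn [ 1.7997e+02 -3.0000e-02]
grip [ 0.5102 -0.0912  0.0902]
lean deg to -y 24.26 pitch +x -0.56
t 10.35 tcp [ 0.5138 -0.1548  0.2315] F [0.4 6.8 3.9] M [ 1.19 -0.17  0.02] w 0.0211
axes x [-0.0229  0.4104 -0.9116] y [ 0.9994  0.0315 -0.0109] z [ 0.0243 -0.9113 -0.4109]
q [ 0.619  0.576 -0.427  1.945 -0.246  0.806 -1.118]
turn [ 1.7996e+02 -4.0000e-02]
grip [ 0.5102 -0.0912  0.0902]
lean deg to -y 24.27 pitch +x -0.55
```

View pics/m5.png

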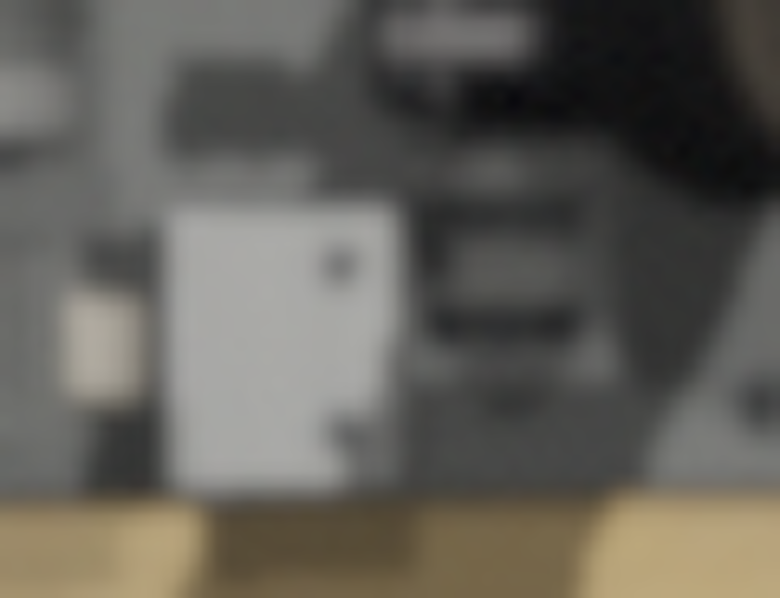

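The plate in the top view spans columns 168–403 and rows 208–490. That is about 52 × 63 mm, its full size, as a level plate should look. The lean is steady at 24.3° against a target of 24.1°.

```bash
python3 -c "
from go import *
hand_in(); rep()"
```

```text
the job is handed in; nothing more can be done
the job is handed in; nothing more can be done
```

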